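# Tighten and lock the album press

### The job

The screw press on the table is loosely closed on an album. Tighten its castle nut clockwise until the press plate bears on the album, go on turning a little to the first slot that then comes into line with the locking bolt and no further, and slide the bolt fully home through that slot into the spindle. Then let go and leave the other things on the table where they are.

Things in the scene. Friction and masses are not known exactly. Their poses are not given: they have to be found in the camera images.
- press: Screw press fixed on the table, 250 x 130 mm, 160 mm high. Origin: on the table below the nut's axis, z up. Its cross beam (top 100 mm above the table, 56 mm wide) runs along y, from -161 to +93 mm; the locking bolt lies on it on the -y side of the nut, at x = 0. Below the beam, the press plate stands over a cardboard-covered album whose top is 42 mm above the table.
- nut (a joint): Angle of the steel castle nut in rad; grows clockwise seen from above (tightening). Starts at -1.1 to -0.4 (loose); at 0 the press plate touches the album. A slot faces the bolt at -0.698 (still loose: wrong) and at 0.349 (right); the bolt passes within about 0.08 of these. Turning takes 0.18 N m, rising past 0 to about 0.3 at 0.35; it stays where left.
- nut_top (a point): On the nut's axis, at its top face, 142 mm above the table; turns with it. The nut is a hexagon 54 mm across flats, 103 to 142 mm above the table, with a 14 mm slot in the middle of each flat, 20 mm deep from the top. The x axis is the normal of one flat; from the press's x it stands at -10 degrees minus the nut's angle. The nut does not rise or sink.
- platen: Press plate, 112 x 104 x 14 mm, with the upright spindle (23 mm diameter) that passes up through the nut and stands up to 14 mm above the nut's top. Origin: centre of the plate's underside, 42 mm above the table when it touches the album. It does not turn; the nut drives it down by 5 mm a radian. The spindle has a cross hole facing the bolt.
- bolt (a joint): Slide of the round steel bolt (10 mm diameter, tapered nose, 132 mm above the table) along the press's +y towards the nut, in m. 0: drawn back, nose 66 mm from the nut's axis; 0.058: fully home, nose in the spindle. Starts at 0 to 0.005. Friction about 1.5 N; stays where left; the nut stops it at about 0.038 when no slot is in line.
- bolt_knob (a point): Centre of the bolt's upright black grip, 150 mm above the table: 18 mm wide along the press's x, 26 mm long along y, 22 mm high. It moves with the bolt, from 136 mm to 78 mm from the nut's axis. The bolt's guide below it is 28 mm wide, 135 mm above the table at its top, from 76 to 154 mm from the nut's axis.
- clip_tin: Bystander, to be left alone: small grey lidded tin, 54 x 76 x 23 mm, near the left end of the press. Origin at its underside.
- seal_c: Bystander, to be left alone: upright green-grey stone seal, 24 x 24 x 55 mm, in front of the press. Origin at its underside.
- tea_cup: Bystander, to be left alone: mug, 88 mm high. Origin at its underside.
- ink_bowl: Bystander, to be left alone: round dark bowl, 100 mm wide, 48 mm high. Origin at its underside.
- tape_roll: Bystander, to be left alone: roll of tape lying flat, 82 mm across. Origin at its underside.
- glue_stick: Bystander, to be left alone: standing glue stick, 88 mm high. Origin at its underside.
- eraser: Bystander, to be left alone: eraser, 43 mm long. Origin at its underside.

How it is judged (in metres and radians):
On the way, in this order (a step that is already met when the one before it is completed fails the run):
1. the nut is turned past the point where the plate touches, with the bolt still drawn back (value of joint nut above 0.08 rad and value of joint bolt below 0.03 m), for 0.1 s.
2. the bolt is fully home in the slot (value of joint bolt above 0.053 m), for 0.2 s.
At the end, for the whole second after the job is handed in: The nut stands at its first slot past touching (joint 0.22 to 0.48 rad), the bolt is within 5 mm of fully home (joint above 0.053 m), and both are at rest (value of joint nut between 0.22 and 0.48 rad and value of joint bolt above 0.053 m and velocity of joint nut between -0.05 and 0.05 rad/s and velocity of joint bolt between -0.01 and 0.01 m/s).
It fails at once if the nut is tightened well past the first slot (above 0.7 rad) (value of joint nut above 0.7 rad).
It fails at once if another thing on the table is moved by more than 30 mm or upset (distance of any of clip_tin, seal_c, tea_cup, ink_bowl, tape_roll, glue_stick, eraser from where it was at the start of the episode above 0.03 m or angle between any of seal_c, tea_cup, glue_stick's own z axis and vertical above 0.5 rad).
It also fails if it takes over 51 s, if anything falls off the work surface, if the arm or the gripper's body presses on something with over 40 N, if the wrist force passes 120 N, or if a joint passes its speed limit or range.

### The arm

A 7-joint arm with a two-finger parallel gripper is mounted at the origin on a cart in front of the work surface, level with it; the furniture and walls round the work are solid. World frame = base frame: x ahead of the robot, y to its left, z up, the work surface at z = 0. Lengths are in m, angles in degrees, forces in N, time in s.
With the tool pointing down it reaches from about 0.425 to 0.875 m from the base axis. Payload 4.7 kg.
Tool frame: the origin (TCP) lies at the centre of the arm's flange, where the gripper is bolted on; the fingertips stand 182 mm ahead of it and the grasp point (between the pads) lies 164 mm ahead of it; z points along the fingers, x is the direction in which the jaws open and shut, and the axes are right-handed (so a half turn about z gives the same grasp; the last joint's range is limited). The gripper opens to 87 mm and grips with 3 to 60 N. Pads are 19 mm wide; open, the fingers measure 117 mm over their backs; the gripper's body (75 mm by 190 mm) begins 51 mm behind the grasp point.
Start: joints at [-62.504, 18.392, -4.016, 83.108, 1.295, 78.541, -3.26], TCP at [0.292, 0.581, 0.405] pointing down, gripper open.
Joint ranges: [-163.93, 163.93], [-17.29, 119.83], [-79.2, 71.16], [3.27, 140.29], [-89.18, 269.18], [5.43, 117.66], [-154.24, 154.24]. Speed limits (degrees/s): [147.25, 147.25, 180, 180, 180, 180, 180].

### API

Orientations are given as [roll, pitch, yaw] about the fixed x, y, z axes, in that order (R = Rz(yaw) Ry(pitch) Rx(roll)).
In Python, from cell import env gives the robot as it stands. The module is installed in compiled form; this text tells all that it offers.
- The arm moves only by the tool carry_out, never from a script. Its argument "increments" is a list of rows, each a list of 5 numbers: the shift along the world's x, y, z in m, then the turn about the world's z in degrees, then the gripper's target within -1 to 1 (shut at 1, half-way at 0, fully open at -1). In form: [[dx, dy, dz, spin, jaw], ...]. A call has 1 to 20 rows; each row is the pose to reach, as a shift and turn from the pose commanded when the call began; what a row does not reach only later rows make up. A row lasts 1/10 s, in which the tool goes at most 50 mm and 8.59 degrees, less where a joint would pass 70% of its speed; a pose out of reach is approached as far as the arm can. A call with a gripper value outside its range is refused whole. The fingers move at their own pace and stop on an object; "grip_force" is the grip in N (left out, the last holds). Time passes only in rows, so rows that repeat a pose let the fingers close. It gives the time, the measured TCP pose, the force and the opening at its end, in the units of the state.
- env.get_obs(): the state, without advancing time (a new reading comes with each control period).
- env.read_camera(name): name is "scene" or "top" or "wrist"; returns (picture, depth): 400x640x3 uint8, red, green, blue; 400x640 float32, m along the optical axis (not along the pixel's ray), 0 where there is no reading.
- env.get_calibration(name): a dict with "K" (3x3 intrinsics, pixels), "camera_from_world" (4x4, takes a point from world to camera coordinates); the wrist camera has in their place "T_tool_cam" (4x4, takes a point from camera to tool coordinates, whose origin is the TCP and whose axes are the tool frame's). Camera axes: x right, y down, z forward; pixel columns grow to the right and rows downward; lengths in m; the calibration is good to about 2 mm. A picture is of the moment at which its call begins: read the wrist's pose just before it. get_calibration takes no time and is no camera call.
- env.sign_off(): hands the job in, once; it reports no verdict.
The state is a dict: "time_s": time; "qpos": joint angles; "joint_velocities": joint speeds; "effort": joint torques, N m; "tool_pos": TCP position; "tool_rot": TCP orientation; "force": force on the tool from outside, world axes, zero at the start; "wrist_torque": the same for the moment, N m; "grip_width": finger opening in m.
Only numpy, scipy, OpenCV 4.12 (cv2) and the standard library are available. Lean on these libraries where they do the work, as an engineer would, in place of code of your own. Each camera call takes 0.05 s, during which the arm holds its last target.

## Working session

There is one attempt and no reset: what is moved stays moved. The work goes in short steps, Python scripts to look and compute and a tool call to move; the robot and the scene stay as the last step left them, time stands still between calls to the robot, and variables do not carry over. Pictures are saved under pics/ and viewed, and the job is handed in when it is done.

Besides the shell and the picture viewer there is one more tool, called after "Call:" as name(argument=value, ...) on one line, values as JSON. carry_out: Moves the arm, as the interface text tells. Its arguments: {"type":"object","properties":{"increments":{"type":"array"},"grip_force":{"type":"number"}},"required":["increments"]}

```bash
mkdir -p pics; cat > h.py <<'E'
import numpy as np, cv2
from cell import env
def snap(n,tag):
    im,d=env.read_camera(n); cv2.imwrite(f'pics/{tag}.png',im[:,:,::-1]); np.save(f'pics/{tag}.npy',d); return im,d
def pts(n,d):
    c=env.get_calibration(n);K=np.array(c['K']);T=np.linalg.inv(np.array(c['camera_from_world']))
    v,u=np.mgrid[0:400,0:640]
    P=np.stack([(u-K[0,2])/K[0,0]*d,(v-K[1,2])/K[1,1]*d,d,np.ones_like(d)],-1)
    return (P@T.T)[...,:3]
E
python3 - <<'E'
from h import *
o=env.get_obs()
for k in o: print(k,np.round(o[k],3))
for n in('top','scene'):
    snap(n,n+'0')
    print(env.get_calibration(n))
print(env.get_calibration('wrist'))
E
```

```text
time_s 0.0
qpos [-62.505  18.44   -4.013  83.174   1.295  78.542  -3.259]
joint_velocities [ 0.05   0.024 -0.066  0.08   0.023  0.012 -0.068]
effort [ 0.0000e+00 -4.9129e+01 -4.0400e-01 -3.1253e+01 -6.4000e-02  4.4000e-02
  0.0000e+00]
tool_pos [0.292 0.581 0.404]
tool_rot [1.79994e+02 1.11000e-01 6.33130e+01]
force [-0.145 -0.071  0.547]
wrist_torque [ 0.009  0.018 -0.058]
grip_width 0.087
{'K': array([[465.89086524,   0.        , 321.47445057],
       [  0.        , 465.89086524, 198.65017813],
       [  0.        ,   0.        ,   1.        ]]), 'camera_from_world': array([[ 0.00450979, -0.99995855, -0.00790901,  0.02923581],
       [-0.98159278, -0.00291656, -0.19096365,  0.617099  ],
       [ 0.19093267,  0.00862463, -0.98156525,  1.45274389],
       [ 0.        ,  0.        ,  0.        ,  1.        ]])}
{'K': array([[486.40951807,   0.        , 326.54708954],
       [  0.        , 486.40951807, 202.9461483 ],
       [  0.        ,   0.        ,   1.        ]]), 'camera_from_world': array([[ 0.65980556, -0.75114954, -0.02076028, -0.36981897],
       [-0.53037789, -0.44595429, -0.72098826,  0.38996952],
       [ 0.53231186,  0.48672285, -0.69263623,  1.01966251],
       [ 0.        ,  0.        ,  0.        ,  1.        ]])}
{'K': array([[296.12483624,   0.        , 321.64575505],
       [  0.        , 296.12483624, 201.55401764],
       [  0.        ,   0.        ,   1.        ]]), 'T_tool_cam': array([[ 9.99998530e-01,  1.38935474e-03,  1.00506283e-03,
        -6.26553194e-04],
       [-1.62483117e-03,  9.55058439e-01,  2.96413122e-01,
        -8.24654796e-02],
       [-5.48070760e-04, -2.96414319e-01,  9.55059292e-01,
         1.90145284e-02],
       [ 0.00000000e+00,  0.00000000e+00,  0.00000000e+00,
         1.00000000e+00]])}
```

View pics/top0.png

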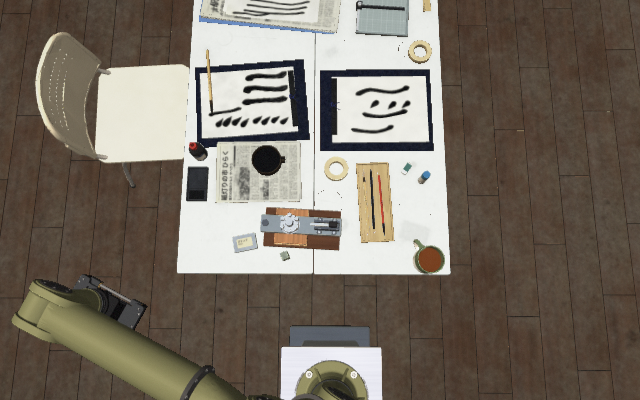

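View pics/scene0.png

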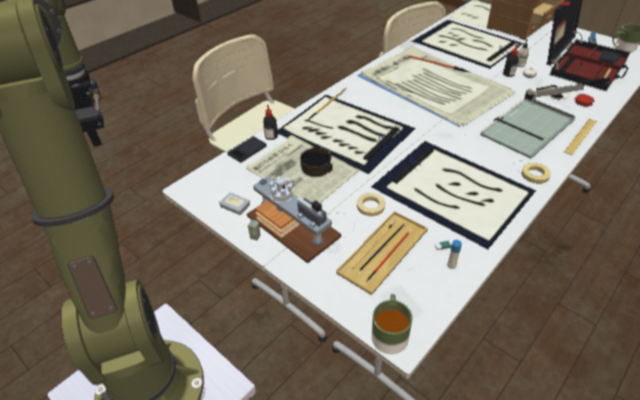

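The press shows in the top view with its nut at about (291,224) and the bolt knob at about (325,224). I'll enlarge that area and locate them.

```bash
python3 - <<'E'
from h import *
im=cv2.imread('pics/top0.png'); d=np.load('pics/top0.npy')
cv2.imwrite('pics/top0c.png',cv2.resize(im[195:265,220:350],None,fx=6,fy=6,interpolation=cv2.INTER_CUBIC))
P=pts('top',d)
for u,v in [(291,224),(325,224),(264,219),(340,227),(245,242),(285,255),(290,214),(310,224)]: print(u,v,np.round(P[v,u],3))
m=(P[195:265,220:350,2]>.09)&(P[195:265,220:350,2]<.107)
q=P[195:265,220:350][m][:,:2]
print(cv2.minAreaRect(q.astype(np.float32)))
E
```

```text
291 224 [0.521 0.122 0.149]
325 224 [0.523 0.02  0.137]
264 219 [0.542 0.21  0.108]
340 227 [ 0.52  -0.027  0.098]
245 242 [0.48  0.283 0.015]
285 255 [0.435 0.147 0.056]
290 214 [0.553 0.127 0.142]
310 224 [0.524 0.066 0.134]
((0.5263347625732422, 0.09599703550338745), (0.2529168725013733, 0.057710736989974976), 87.17404174804688)
```

View pics/top0c.png

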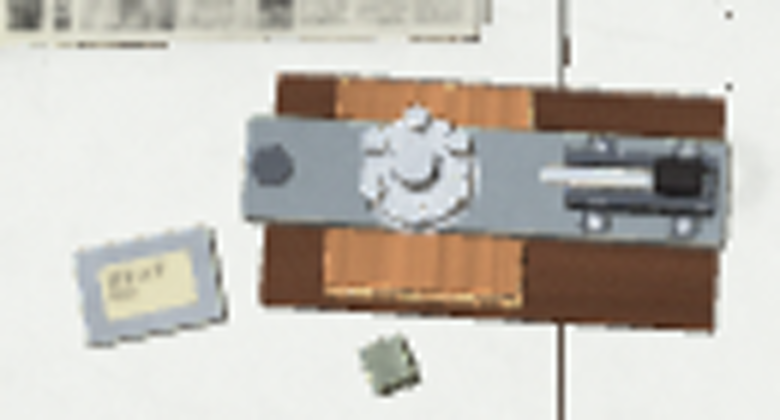

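Call:
carry_out(increments=[[0.01,-0.02,0,0,-1],[0.03,-0.06,0,0,-1],[0.05,-0.1,0,0,-1],[0.075,-0.14,0,0,-1],[0.095,-0.18,0,0,-1],[0.115,-0.22,0,0,-1],[0.135,-0.26,0,0,-1],[0.16,-0.3,0,0,-1],[0.18,-0.34,0,0,-1],[0.2,-0.38,0,0,-1],[0.22,-0.42,0,0,-1],[0.23,-0.44,0,0,-1],[0.236,-0.451,0,0,-1],[0.236,-0.451,0,0,-1],[0.236,-0.451,0,0,-1],[0.236,-0.451,0,0,-1]])

```text
time_s: 1.7
tool_pos: [0.5273, 0.1319, 0.4046]
tool_rot: [-180.0, -0.0, 63.5]
force: [-0.4, -1.2, -0.4]
grip_width: 0.0871
```

```bash
cat >> h.py <<'E'
from scipy.spatial.transform import Rotation as R
def tool():
    o=env.get_obs(); T=np.eye(4);T[:3,:3]=R.from_euler('xyz',o['tool_rot'],degrees=True).as_matrix();T[:3,3]=o['tool_pos'];return T,o
def wrist(tag):
    T,o=tool(); im,d=snap('wrist',tag); c=env.get_calibration('wrist');K=np.array(c['K']);M=T@np.array(c['T_tool_cam'])
    v,u=np.mgrid[0:400,0:640]
    P=np.stack([(u-K[0,2])/K[0,0]*d,(v-K[1,2])/K[1,1]*d,d,np.ones_like(d)],-1)
    P=(P@M.T)[...,:3]; np.save(f'pics/{tag}_P.npy',P); return im,P,M,K,o
def ortho(im,P,x0,x1,y0,y1,z,M,K,s=2000):
    # rectified view at plane z: rows x descending, cols y descending (world seen from above)
    xs=np.arange(x1,x0,-1/s); ys=np.arange(y1,y0,-1/s)
    X,Y=np.meshgrid(xs,ys,indexing='ij'); W=np.stack([X,Y,np.full_like(X,z),np.ones_like(X)],-1)
    C=W@np.linalg.inv(M).T; u=K[0,0]*C[...,0]/C[...,2]+K[0,2]; v=K[1,1]*C[...,1]/C[...,2]+K[1,2]
    return cv2.remap(im,u.astype(np.float32),v.astype(np.float32),cv2.INTER_CUBIC)
E
python3 - <<'E'
from h import *
im,P,M,K,o=wrist('w1')
print(o['tool_pos'],o['tool_rot'],o['time_s'],o['qpos'])
r=ortho(im,P,.46,.60,-.05,.2,.142,M,K,3000)
cv2.imwrite('pics/w1o.png',r[:,:,::-1])
for z0,z1 in((.096,.104),(.138,.146),(.147,.17)):
    m=(P[...,2]>z0)&(P[...,2]<z1)&(P[...,0]>.4)&(P[...,0]<.65)&(P[...,1]>-.1)&(P[...,1]<.3)
    q=P[m][:,:2].astype(np.float32); print(z0,len(q),cv2.minAreaRect(q),q.mean(0))
E
```

```text
[0.52726029 0.13190845 0.40459242] [-1.79951520e+02 -1.85367208e-02  6.35085773e+01] 1.7 [-32.12054977   5.26503813  16.35301398  98.99626571  -1.57371988
  75.97901835  48.0576985 ]
0.096 6675 ((0.5260436534881592, 0.09730128198862076), (0.2527906596660614, 0.05885675549507141), 86.96407318115234) [0.52323234 0.12548251]
0.138 1144 ((0.5343327522277832, 0.07840001583099365), (0.060628656297922134, 0.16239893436431885), 6.175394535064697) [0.5270534  0.12195722]
0.147 910 ((0.5220852494239807, 0.06821414083242416), (0.14824755489826202, 0.02318781241774559), 83.6613540649414) [0.5245167  0.08540597]
```

View pics/w1.png

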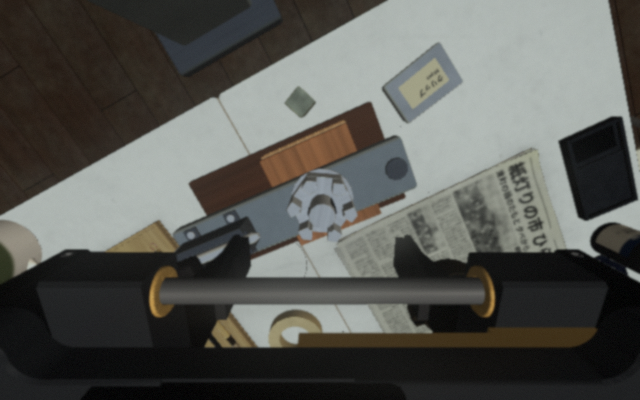

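View pics/w1o.png

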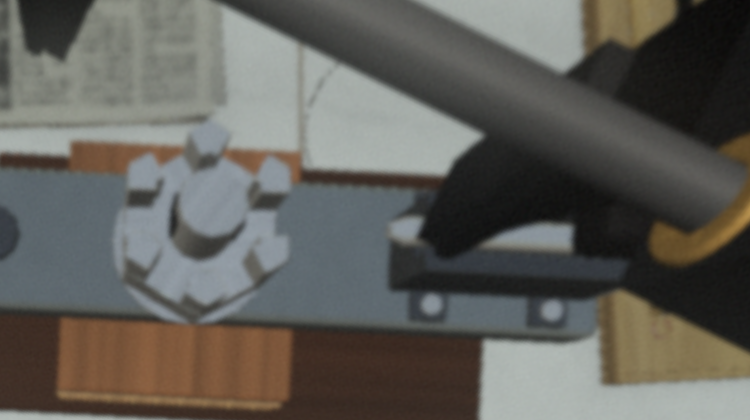

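The hexagon's six teeth ring about (205,215) in the rectified view, with corners near the top (208,130) and bottom. I'll enlarge it to read them accurately.

```bash
python3 - <<'E'
from h import *
T,o=tool()
im=cv2.imread('pics/w1.png'); c=env.get_calibration('wrist');K=np.array(c['K']);M=T@np.array(c['T_tool_cam'])
r=ortho(im,None,.485,.575,.085,.175,.142,M,K,6600)
for i in range(0,9): 
    k=int(i*66); cv2.line(r,(k,0),(k,4),(0,0,255)); cv2.line(r,(0,k),(4,k),(0,0,255))
cv2.imwrite('pics/w1n.png',r)
E
```

```text
(no output)
```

View pics/w1n.png

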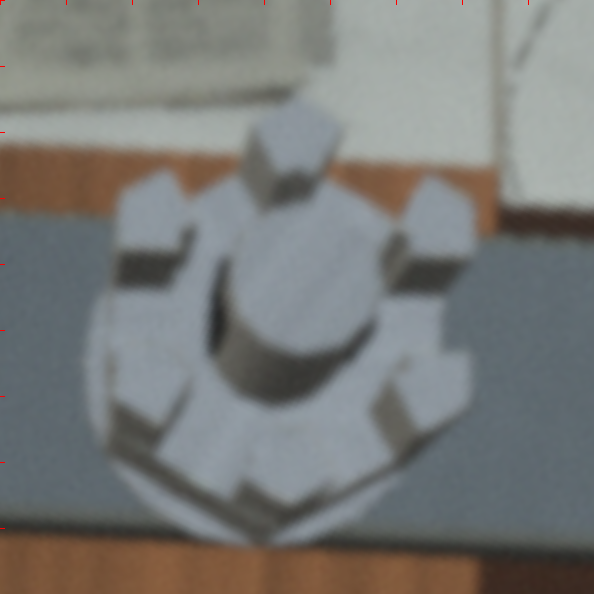

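Nut centre is about (0.5294, 0.1306). The flat normals lie at 28.6° mod 60, so the nut is at about -0.73 rad and needs about 61.6° clockwise. I'll align the jaws to 88.6°, leave them partly open to stay clear of the bolt, and look again.

Call:
carry_out(increments=[[0,0,-0.005,4,-0.6],[0.001,0.001,-0.01,9,-0.6],[0.001,0.001,-0.02,14,-0.6],[0.001,0.001,-0.03,19,-0.6],[0.001,0.001,-0.035,23,-0.6],[0.001,0.001,-0.035,25.2,-0.6],[0.001,0.001,-0.035,25.2,-0.6],[0.001,0.001,-0.035,25.2,-0.6],[0.001,0.001,-0.035,25.2,-0.6],[0.001,0.001,-0.035,25.2,-0.6]])

```text
time_s: 2.75
tool_pos: [0.5289, 0.131, 0.3699]
tool_rot: [180.0, -0.0, 88.5]
force: [-0.1, 0.3, -0.1]
grip_width: 0.0695
```

```bash
python3 - <<'E'
from h import *
im,P,M,K,o=wrist('w2')
print(o['tool_pos'],o['tool_rot'],o['time_s'],o['grip_width'],o['qpos'])
r=ortho(im,P,.485,.575,.085,.175,.142,M,K,6600)
cv2.circle(r,(int((.175-o['tool_pos'][1])*6600),int((.575-o['tool_pos'][0])*6600)),3,(255,0,0),-1)
cv2.imwrite('pics/w2n.png',r[:,:,::-1])
E
```

```text
[0.52891726 0.13098172 0.36994248] [ 1.79984113e+02 -1.51365239e-02  8.85112710e+01] 2.75 0.06954781207623909 [-30.74055728   6.6610462   15.17707223 101.51632145  -1.83965399
  72.04199244  73.41679488]
```

View pics/w2n.png

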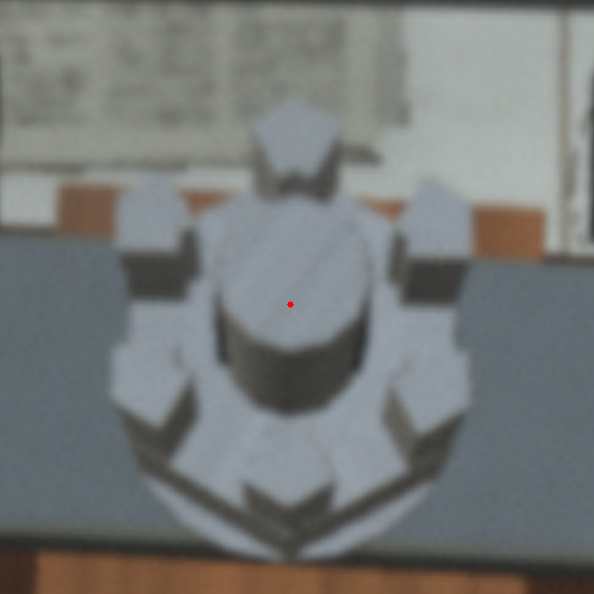

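View pics/w2.png

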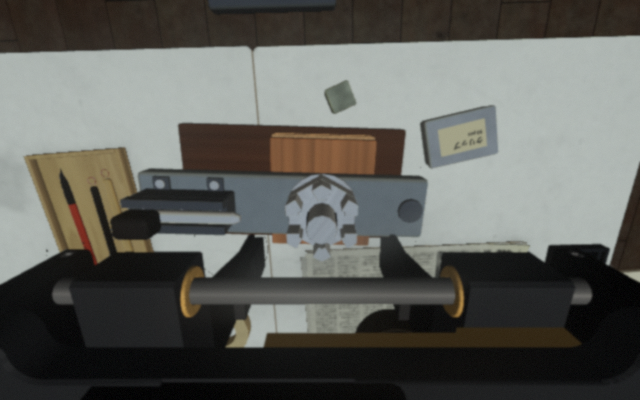

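Centre and angle are confirmed: TCP is within 0.5 mm of the nut's axis and the jaws are square to the flats. Next I descend and grip.

Call:
carry_out(increments=[[0,0,-0.01,0,-0.6],[0,0,-0.025,0,-0.6],[0,0,-0.04,0,-0.6],[0,0,-0.055,0,-0.6],[0,0,-0.068,0,-0.6],[0,0,-0.076,0,-0.6],[0,0,-0.078,0,-0.6],[0,0,-0.078,0,-0.6],[0,0,-0.078,0,0.2],[0,0,-0.078,0,0.4],[0,0,-0.078,0,0.6],[0,0,-0.078,0,0.6],[0,0,-0.078,0,0.6],[0,0,-0.078,0,0.6]], grip_force=30)

```text
time_s: 4.2
tool_pos: [0.5292, 0.1307, 0.2924]
tool_rot: [179.9, -0.0, 88.5]
force: [-1.8, -1.2, 3.3]
grip_width: 0.0536
```

Gripped at 53.6 mm, across the flats. I turn 45° first and check.

Call:
carry_out(increments=[[0,0,0,-2,0.6],[0,0,0,-5,0.6],[0,0,0,-9,0.6],[0,0,0,-13,0.6],[0,0,0,-17,0.6],[0,0,0,-21,0.6],[0,0,0,-25,0.6],[0,0,0,-29,0.6],[0,0,0,-33,0.6],[0,0,0,-37,0.6],[0,0,0,-41,0.6],[0,0,0,-44,0.6],[0,0,0,-45,0.6],[0,0,0,-45,0.6],[0,0,0,-45,0.6]])

```text
time_s: 5.7
tool_pos: [0.5293, 0.131, 0.2924]
tool_rot: [180.0, -0.1, 43.5]
force: [0.1, 0.6, 4.8]
grip_width: 0.054
```

```bash
python3 - <<'E'
from h import *
o=env.get_obs();print(o['tool_pos'],o['tool_rot'],o['wrist_torque'],o['force'],o['grip_width'],o['qpos'])
E
```

```text
[0.52932133 0.13101366 0.29240623] [ 1.79981665e+02 -1.03799003e-01  4.35368869e+01] [ 0.05481121 -0.05976587 -0.06896373] [0.08100609 0.62732706 4.79309543] 0.05397660306995983 [-34.12199446  10.66231265  19.31587762 106.73348998  -3.97072847
  63.14706258  30.21109123]
```

Call:
carry_out(increments=[[0,0,0,-2,0.6],[0,0,0,-5,0.6],[0,0,0,-8,0.6],[0,0,0,-11,0.6],[0,0,0,-14,0.6],[0,0,0,-15.5,0.6],[0,0,0,-16.3,0.6],[0,0,0,-16.3,0.6],[0,0,0,-16.3,0.6],[0,0,0,-16.3,0.6]])

```text
time_s: 6.7
tool_pos: [0.5294, 0.1311, 0.2924]
tool_rot: [-180.0, -0.1, 27.3]
force: [1.0, 0.9, 4.9]
grip_width: 0.0536
```

```bash
python3 - <<'E'
from h import *
o=env.get_obs();print(o['tool_pos'],o['tool_rot'],o['wrist_torque'],o['force'],o['grip_width'],o['qpos'])
E
```

```text
[0.52941753 0.13113744 0.29236711] [-1.79997981e+02 -1.21483893e-01  2.72695777e+01] [ 0.16544157 -0.21912025  0.06418185] [1.02069757 0.88359571 4.89209338] 0.05362404471820826 [-35.5460267   10.73164501  20.89408716 106.77580682  -4.30068461
  63.13005056  14.22178724]
```

At 27.3° as intended (nut about 0.35 rad). I release, rise, and go above the knob with the jaws along the press's x.

Call:
carry_out(increments=[[0,0,0,0,-0.6],[0,0,0,0,-0.6],[0,0,0,0,-0.6],[0,0,0.01,0,-0.6],[0,0,0.03,0,-0.6],[0,0,0.055,0,-0.6],[0,0,0.08,-2,-0.4],[0,-0.02,0.1,-6,-0.2],[-0.001,-0.05,0.11,-12,-0.2],[-0.003,-0.08,0.11,-18,-0.2],[-0.005,-0.105,0.11,-24,-0.2],[-0.006,-0.125,0.11,-28,-0.2],[-0.006,-0.135,0.11,-30,-0.2],[-0.006,-0.135,0.11,-30,-0.2],[-0.006,-0.135,0.11,-30,-0.2],[-0.006,-0.135,0.11,-30,-0.2]])

```text
time_s: 8.3
tool_pos: [0.5231, -0.0027, 0.4017]
tool_rot: [-180.0, 0.0, -2.6]
force: [0.6, -0.1, -0.3]
grip_width: 0.0521
```

```bash
python3 - <<'E'
from h import *
im,P,M,K,o=wrist('w3')
print(o['tool_pos'],o['tool_rot'],o['time_s'],o['grip_width'],o['qpos'])
r=ortho(im,P,.48,.57,-.04,.175,.142,M,K,3600)
cv2.imwrite('pics/w3n.png',r[:,:,::-1])
r=ortho(im,P,.48,.57,-.05,.06,.161,M,K,6600)
cv2.imwrite('pics/w3k.png',r[:,:,::-1])
E
```

```text
[ 0.5230546  -0.00269485  0.40170796] [-1.79983700e+02  1.27074573e-02 -2.61462519e+00] 8.3 0.05211358298172325 [-30.00183705   2.61145564  28.42977948 102.25004924  -1.30177402
  75.46814455  -3.88466003]
```

View pics/w3n.png

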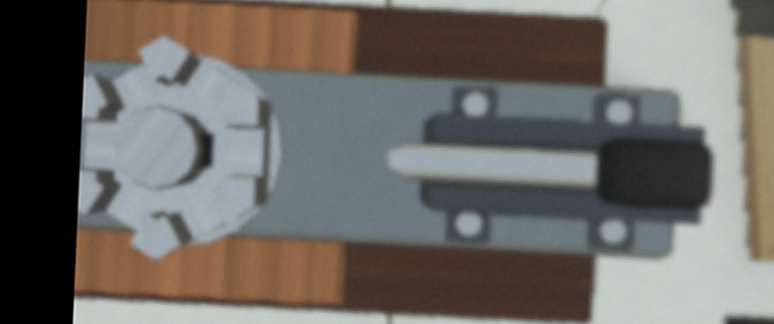

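View pics/w3k.png

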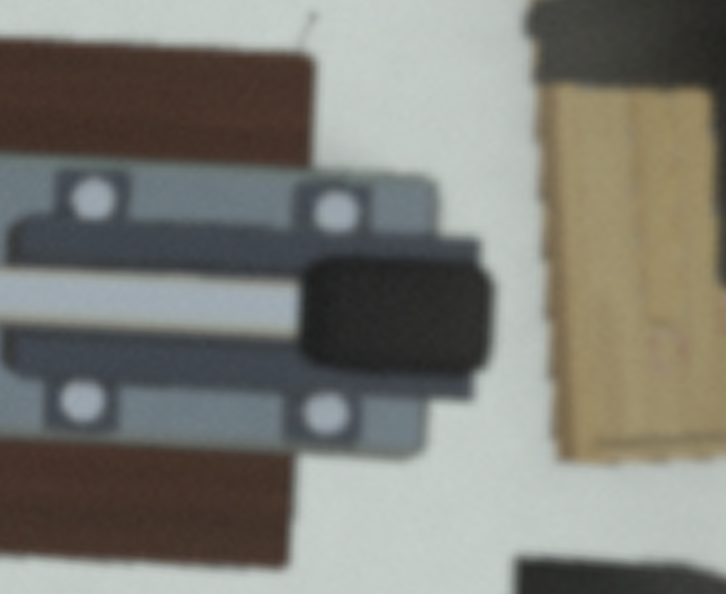

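View pics/w3.png

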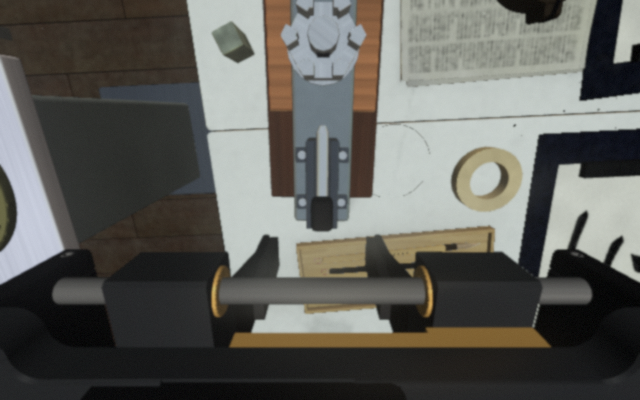

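The slot at (245,150) lines up with the bolt (nose at (390,158)). The knob's centre is about (0.5223, -0.0015). Next I grip it just above the guide.

Call:
carry_out(increments=[[-0.001,0.001,-0.015,-0.4,-0.2],[-0.001,0.001,-0.035,-0.4,-0.2],[-0.001,0.001,-0.055,-0.4,-0.2],[-0.001,0.001,-0.07,-0.4,-0.2],[-0.001,0.001,-0.079,-0.4,-0.2],[-0.001,0.001,-0.081,-0.4,-0.2],[-0.001,0.001,-0.081,-0.4,-0.2],[-0.001,0.001,-0.081,-0.4,0.2],[-0.001,0.001,-0.081,-0.4,0.5],[-0.001,0.001,-0.081,-0.4,0.8],[-0.001,0.001,-0.081,-0.4,1],[-0.001,0.001,-0.081,-0.4,1],[-0.001,0.001,-0.081,-0.4,1]], grip_force=15)

```text
time_s: 9.65
tool_pos: [0.5225, -0.0033, 0.321]
tool_rot: [180.0, -0.1, -3.2]
force: [2.3, -0.0, -1.4]
grip_width: 0.0182
```

Call:
carry_out(increments=[[0,0.003,0,0,1],[0.0005,0.008,0,0,1],[0.0007,0.014,0,0,1],[0.001,0.02,0,0,1],[0.0013,0.026,0,0,1],[0.0015,0.03,0,0,1],[0.0017,0.034,0,0,1],[0.002,0.038,0,0,1],[0.0022,0.042,0,0,1],[0.0022,0.042,0,0,1]])

```text
time_s: 10.65
tool_pos: [0.5247, 0.0399, 0.321]
tool_rot: [-180.0, -0.1, -3.1]
force: [5.4, -0.1, -2.8]
grip_width: 0.0177
```

The bolt has gone 43 mm, past the 38 mm stop, with almost no y force, so it is in the slot. I continue to home.

Call:
carry_out(increments=[[0.0,0.003,0,0,1],[0.0,0.006,0,0,1],[0.0,0.009,0,0,1],[0.0002,0.011,0,0,1],[0.0002,0.013,0,0,1],[0.0002,0.015,0,0,1],[0.0002,0.015,0,0,1],[0.0002,0.015,0,0,1]])

```text
time_s: 11.45
tool_pos: [0.5252, 0.0528, 0.321]
tool_rot: [179.9, -0.2, -3.2]
force: [6.6, -3.6, -3.2]
grip_width: 0.0181
```

```bash
python3 - <<'E'
from h import *
o=env.get_obs();print(o['tool_pos'],o['tool_rot'],o['wrist_torque'],o['force'],o['grip_width'])
E
```

```text
[0.52522167 0.0528285  0.32102745] [ 1.79879099e+02 -1.79260274e-01 -3.22700679e+00] [-1.05808807 -1.3464685   0.02419636] [ 6.58027565 -3.59318816 -3.21265318] 0.018129208658129548
```

Call:
carry_out(increments=[[0.0,0.002,0,0,1],[0.0,0.004,0,0,1],[0.0,0.004,0,0,1],[0.0,0.004,0,0,1]])

```text
time_s: 11.85
tool_pos: [0.5253, 0.0538, 0.321]
tool_rot: [179.6, -0.2, -3.4]
force: [5.9, -11.7, -1.4]
grip_width: 0.0178
```

It's hard against the stop (-11.7 N). I ease off, release, rise and look.

Call:
carry_out(increments=[[0,-0.003,0,0,1],[0,-0.003,0,0,1],[0,-0.003,0,0,0.3],[0,-0.003,0,0,-0.2],[0,-0.003,0,0,-0.2],[0,-0.003,0,0,-0.2],[0,-0.003,0.01,0,-0.2],[0,-0.003,0.03,0,-0.2],[0,-0.003,0.06,0,-0.2],[0,-0.02,0.09,0,-0.2],[0,-0.035,0.1,0,-0.2],[0,-0.035,0.1,0,-0.2],[0,-0.035,0.1,0,-0.2],[0,-0.035,0.1,0,-0.2]])

```text
time_s: 13.25
tool_pos: [0.5239, 0.0236, 0.4192]
tool_rot: [180.0, 0.2, -3.1]
force: [-0.1, 0.5, -0.5]
grip_width: 0.0519
```

```bash
python3 - <<'E'
from h import *
im,P,M,K,o=wrist('w4')
print(o['tool_pos'],o['tool_rot'],o['time_s'])
r=ortho(im,P,.48,.57,-.04,.175,.142,M,K,3600)
cv2.imwrite('pics/w4n.png',r[:,:,::-1])
r=ortho(im,P,.48,.57,0,.11,.161,M,K,6600)
cv2.imwrite('pics/w4k.png',r[:,:,::-1])
E
```

```text
[0.52388911 0.02363446 0.4191581 ] [ 1.79984810e+02  1.58511623e-01 -3.13616319e+00] 13.25
```

View pics/w4n.png

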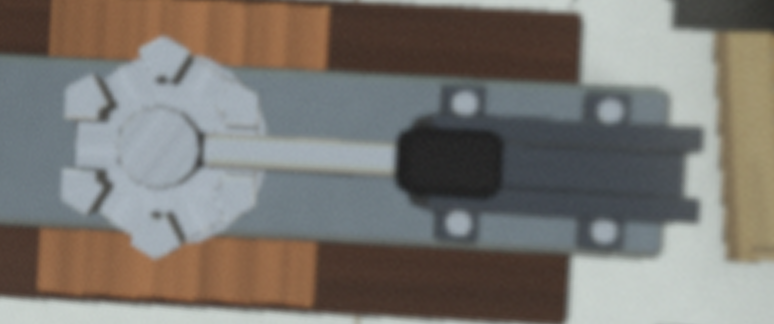

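View pics/w4k.png

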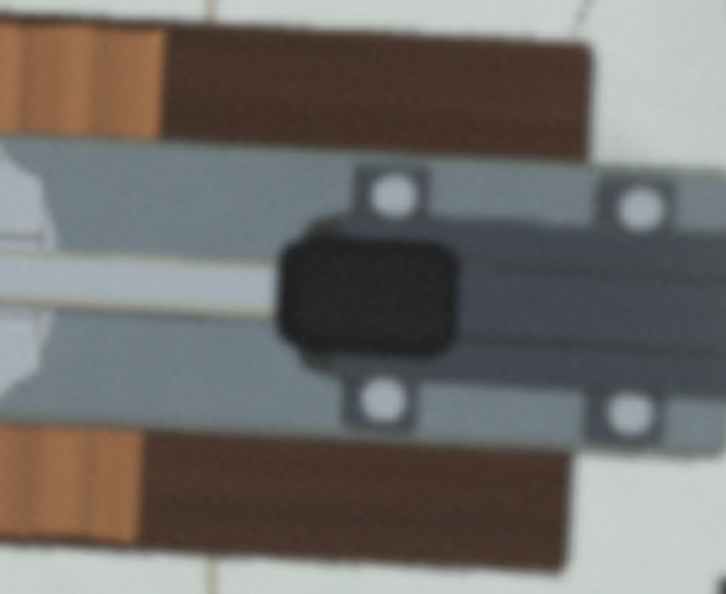

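The bolt passes through the slot to the spindle. The knob's centre is at y of about 0.0536, 77 mm from the nut's axis (78 mm is fully home).

```bash
python3 - <<'E'
from h import *
print(env.sign_off())
E
```

```text
the job is handed in; nothing more can be done
None
```

The press is tightened to the first slot past touching, and the bolt is fully home in the spindle. I handed the job in at about 13 s of the 51 s allowed; signing off gave no verdict.

- **Nut:** I gripped it across two flats and turned it about 61° clockwise, from about -0.73 rad to about 0.35 rad. The pictures show the slot lined up with the bolt.
- **Bolt:** I slid it about 57 mm by its knob until it stopped hard, reading about 12 N against the tool. In the last picture it goes through the slot into the spindle. The knob sits about 77 mm from the nut's axis, where 78 mm is fully home; the 1 mm difference is within calibration error.
- **Other things on the table:** The gripper is open and clear of the press. I made no separate check of the bystanders' positions after the moves, but the arm worked only at the press and no force reading suggested contact with anything else.

No check failed or disagreed.

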